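Open the cleaner bottle waiting for its refill

ROBOT

A 6-joint arm with a two-finger parallel gripper is mounted at the origin on the work surface. World frame = base frame: x ahead of the robot, y to its left, z up, the work surface at z = 0. Lengths are in m, angles in rad, forces in N, time in s.
With the tool pointing down it reaches from about 0.4 to 0.825 m from the base axis. Payload 7 kg.
Tool frame: the origin (TCP) lies on the mounting face of the last link; the fingertips stand 178 mm ahead of it and the grasp point (between the pads) lies arm.grip_depth ahead of it (arm.grip_depth is the distance from the TCP to the grasp point, in m); z points along the fingers, y is the direction in which the jaws open and shut (so a half turn about z gives the same grasp; the last joint's range is limited). The gripper opens to 88 mm and grips with 3 to 60 N. Pads are 19 mm wide; open, the fingers measure 130 mm over their backs; the gripper's body (78 mm by 193 mm) begins 47 mm behind the grasp point.
Start: joints at [1.632, 0.359, 0.012, 0, -1.224, -0.288], TCP at [0.152, 0.658, 0.405] pointing down, gripper open.
Joint ranges: [-3.07, 3.07], [-1.43, 2.12], [-1.02, 1.25], [-3.03, 1.67], [-3.05, -0], [-3.03, 3.03]. Speed limits (rad/s): [2.39, 2.39, 3.01, 3.14, 3.14, 3.14].

INTERFACE

Orientations are given as [roll, pitch, yaw] about the fixed x, y, z axes, in that order (R = Rz(yaw) Ry(pitch) Rx(roll)).
In Python, from station import arm gives the robot as it stands.
- The arm moves only by the tool carry_out, never from a script. Its argument "targets" is a list that holds one entry, the list of rows, each a list of 7 numbers: the turn, a rotation vector about the tool's x, y, z in units of 8 degrees (1.0 is 8 degrees), then the shift along the tool's x, y, z in units of 2.5 cm (1.0 is 2.5 cm), then the opening, from -1 (shut) to 1 (fully open). A call has 1 to 20 rows; each row shifts and turns the commanded pose from where the row before left it, along the tool's axes as they then stand; what a row does not reach is not made up. A row lasts 1/8 s, in which the tool goes at most 62.5 mm and 10.7 degrees, less where a joint would pass 70% of its speed; a pose out of reach is approached as far as the arm can. A call with a number of a shift or a turn outside -1 to 1 is refused whole. A call with a gripper value outside its range is refused whole. The fingers move at their own pace and stop on an object; "squeeze" is the grip in N (left out, the last holds). Time passes only in rows, so rows that do not move let the fingers close. It gives the time, the measured TCP pose, the force and the opening at its end, in the units of the state.
- arm.get_state(): the state, without advancing time (a new reading comes with each control period).
- arm.grab_frame(name): name is "scene" or "top" or "wrist"; returns (picture, depth): 384x512x3 uint8, red, green, blue; 384x512 float32, m along the optical axis (not along the pixel's ray), 0 where there is no reading.
- arm.camera_model(name): a dict with "camera_matrix" (3x3 intrinsics, pixels), "world_from_camera" (4x4, takes a point from camera to world coordinates). Camera axes: x right, y down, z forward; pixel columns grow to the right and rows downward; lengths in m; the calibration is good to about 2 mm. A picture is of the moment at which its call begins: read the wrist's pose just before it. camera_model takes no time and is no camera call; for the wrist camera it gives the pose at the moment of the call.
- arm.job_done(): hands the job in, once; it reports no verdict.
Trained networks look in the newest picture that a camera, given by its name, has taken for a name from the list of things; names that differ only in an ending like _2 or _b are one class to them, and where a whole thing is asked for, a point or a joint stands for the part that bears it (a point fixed in the world has none). Each returns a list of dicts, best first, with "conf" (0 to 1); they miss things now and then, are a little off and sometimes report something else, mostly with a low value. They report only what shows in the picture. A call takes as long as a camera call. They do not tell look-alikes from the thing itself.
- arm.spot_in(camera, query): "point" ([row, column] in pixels, amid what is visible of it).
- arm.landmark_of(camera, query): "point" ([row, column] in pixels: a listed point, or the origin of a listed thing).
The state is a dict: "t": time; "q": joint angles; "qd": joint speeds; "joint_efforts": joint torques, N m; "eef_pos": TCP position; "ee_rot": TCP orientation; "force": force on the tool from outside, world axes, zero at the start; "moment": the same for the moment, N m; "width": finger opening in m.
Only numpy, scipy, OpenCV 4.12 (cv2) and the standard library are available. Lean on these libraries where they do the work, as an engineer would, in place of code of your own. Each camera call takes 0.05 s, during which the arm holds its last target.

TASK

Two cleaner bottles with push-and-turn safety caps stand bolted to the bench; open the one that the steel funnel stands in front of: push its cap down, twist it anticlockwise until it comes free and lift it straight up. Finish holding the cap in the gripper, level and still, some 6 cm clear above that bottle's open mouth; do not let go of it or put it down. Leave the other bottle shut and everything else on the bench where it stands.

Things in the scene. Friction and masses are not known exactly. Their poses are not given: they have to be found in the camera images.
- cap_a_mid (a point): The safety cap of bottle_a, loose: the point on its axis half-way up; z is the axis, up. Round ribbed grey plastic, 50 mm in diameter (51 over the ribs), 32 mm tall: top and foot lie 16 mm above and below. Shut, the point is 186 mm above the bench and 20 mm of bare neck is free below the cap. About 45 g. Friction and spring: grip it with 40 N or more.
- cap_b_mid (a point): The same kind of safety cap of bottle_b, loose: the point on its axis half-way up; z is the axis, up. Round ribbed grey plastic, 50 mm in diameter (51 over the ribs), 32 mm tall: top and foot lie 16 mm above and below. Shut, the point is 186 mm above the bench and 20 mm of bare neck is free below the cap. About 45 g. Friction and spring: grip it with 40 N or more.
- cap_a: Same cap, origin 16 mm lower (foot). A spring holds it up, hooked under the neck: raised it neither turns nor lifts. Push down over 4 mm (aim 6 to 6.5; stop at 6.5): 6.5 N starts it, 11.5 N at the stop. Held down it turns anticlockwise from above (+z) against up to 0.35 N m; clockwise is blocked. Free to lift once turned 0.95 to 2.4 rad (aim 1.45); less, and it is still hooked.
- cap_b: Same cap, origin 16 mm lower (foot). A spring holds it up, hooked under the neck: raised it neither turns nor lifts. Push down over 4 mm (aim 6 to 6.5; stop at 6.5): 6.5 N starts it, 11.5 N at the stop. Held down it turns anticlockwise from above (+z) against up to 0.35 N m; clockwise is blocked. Free to lift once turned 0.95 to 2.4 rad (aim 1.45); less, and it is still hooked.
- bottle_a: The robot's left white bottle, fixed in a stand bolted to the bench; origin at the centre of the stand's foot on the bench, z up the bottle's axis. Plate 120 x 120 x 8 mm, bottle 90 mm in diameter, shoulder at 134 mm sloping in to a neck 32 mm in diameter at 150 mm; mouth at 187 mm. Its front (-x, blank label) looks roughly to the robot.
- bottle_b: The robot's right white bottle, fixed in a stand bolted to the bench; origin at the centre of the stand's foot on the bench, z up the bottle's axis. Plate 120 x 120 x 8 mm, bottle 90 mm in diameter, shoulder at 134 mm sloping in to a neck 32 mm in diameter at 150 mm; mouth at 187 mm. Its front (-x, blank label) looks roughly to the robot.
- mouth_a (a point): Centre of bottle_a's mouth, 187 mm above the bench (17 mm above the shut cap's foot).
- mouth_b (a point): Centre of bottle_b's mouth, 187 mm above the bench (17 mm above the shut cap's foot).
- funnel: Loose steel funnel standing wide end down, 84 mm across, 96 mm tall, spout up; origin under its centre. It stands about 115 mm in front of (on the robot's side of) the bottle to be opened, over 200 mm from the other one.
- measure: Loose open steel measuring cup, 72 mm across, 75 mm tall, in front of the other bottle; origin under its centre.
- shaker_mid (a point): Centre of a loose aluminium shaker 55 mm across, 104 mm tall, standing between and behind the bottles.
- cups: Loose stack of paper cups, 72 mm across, 125 mm tall, left of the left bottle; origin under its centre.
- spatula: Loose spatula lying right of the right bottle, about 0.3 m long.
Mind the look-alikes: they are no part of the job. What is shaped like the bottle_b but blue is not meant. Leave any red look-alike of the bottle_a alone.

How it is judged:
By the outcome, as a careful person would: the job done as asked, in the order asked, and still so for the second after the job is handed in, while the arm keeps its last pose, push and grip.
It also fails if it takes over 32 s, if anything falls off the work surface, if the arm or the gripper's body presses on something with over 40 N, if the wrist force passes 120 N, or if a joint passes its speed limit or range.

## Working session

There is one attempt and no reset: what is moved stays moved. The work goes in short steps, Python scripts to look and compute and a tool call to move; the robot and the scene stay as the last step left them, time stands still between calls to the robot, and variables do not carry over. Pictures are saved under pics/ and viewed, and the job is handed in when it is done.

Besides the shell and the picture viewer there is one more tool, called in YAML: its name, and indented under it one key for each argument. carry_out: Moves the arm, as the interface text tells. Its arguments: {"type":"object","properties":{"targets":{"type":"array"},"squeeze":{"type":"number"}},"required":["targets"]}

```bash
mkdir -p pics; ls; python3 - <<'E'
from station import arm
import cv2,numpy as np
print(arm.get_state(), arm.grip_depth)
for n in("scene","top"):
    p,d=arm.grab_frame(n); cv2.imwrite(f"pics/{n}0.png",p[:,:,::-1]); np.save(f"pics/{n}0.npy",d)
    m=arm.camera_model(n); print(n,np.round(m["camera_matrix"],1).tolist(),np.round(m["world_from_camera"],3).tolist())
    for q in("cap_a_mid","cap_b_mid","funnel","measure"):
        r=arm.landmark_of(n,q); print(q,[(np.round(x["point"]).tolist(),round(x["conf"],2)) for x in r])
E
```

```text
pics
{'t': 0.0, 'q': array([ 1.63208224e+00,  3.59353144e-01,  1.10566334e-02, -3.28682740e-04,
       -1.22407291e+00, -2.88055597e-01]), 'qd': array([ 8.96932446e-04,  6.27027122e-04,  5.32548889e-04, -4.66697347e-04,
       -6.13852952e-04, -1.37319600e-05]), 'joint_efforts': array([ 2.09980186e-03, -5.82730114e+01,  2.93043441e+01,  6.99674428e+00,
        6.85954874e-03, -1.50661845e-04]), 'eef_pos': array([0.15175158, 0.65752009, 0.40374716]), 'ee_rot': array([ 3.13999659e+00, -1.50685817e-04, -2.26881494e-01]), 'force': array([ 0.30501067, -0.88963865, -0.55508913]), 'moment': array([-0.02301208, -0.02142298,  0.00213837]), 'width': 0.08784758467321335} 0.1593
scene [[388.6, 0.0, 257.2], [0.0, 388.6, 195.2], [0.0, 0.0, 1.0]] [[0.794, 0.502, -0.342, 0.779], [0.607, -0.65, 0.456, -0.514], [0.006, -0.57, -0.821, 1.08], [0.0, 0.0, 0.0, 1.0]]
cap_a_mid [([168.0, 318.0], 0.72)]
cap_b_mid [([253.0, 266.0], 0.93), ([252.0, 326.0], 0.21)]
funnel [([265.0, 233.0], 0.97)]
measure [([181.0, 289.0], 0.64)]
top [[403.3, 0.0, 256.3], [0.0, 403.3, 200.9], [0.0, 0.0, 1.0]] [[0.027, -0.995, 0.099, 0.281], [-1.0, -0.026, 0.01, 0.011], [-0.007, -0.099, -0.995, 1.292], [0.0, 0.0, 0.0, 1.0]]
cap_a_mid [([166.0, 208.0], 0.69)]
cap_b_mid [([150.0, 322.0], 0.62)]
funnel [([199.0, 319.0], 0.74), ([176.0, 213.0], 0.72), ([145.0, 318.0], 0.2)]
measure [([207.0, 203.0], 0.73)]
```

View pics/scene0.png

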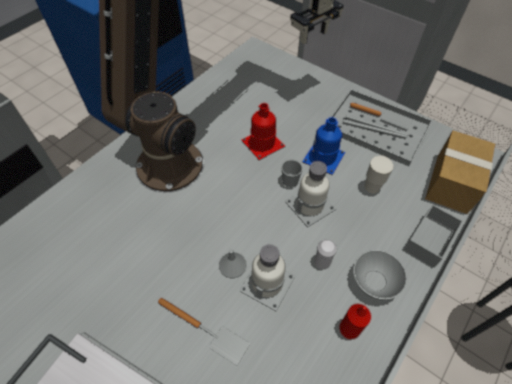

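View pics/top0.png

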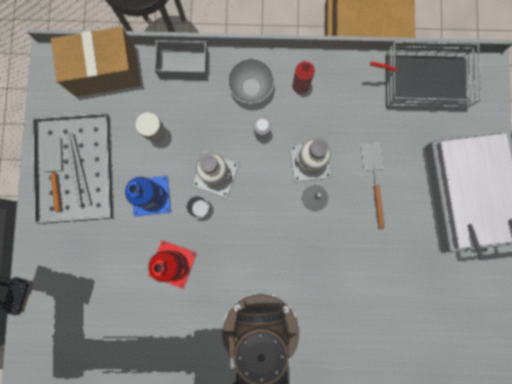

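The two pictures show two white bottles:
- The left one has its cap at about top (163,208) / scene (170,318), with the measuring cup in front at top (208,199).
- The right one has its cap at about top (150,320) / scene (253,268), with the spout-up funnel in front at top (197,315) / scene (263,233).

Other things that could be mistaken for the target are the blue bottle at top (192,142), the red bottle at (265,167), the small red bottle at (72,304) and the shaker at (127,262). I choose the right white bottle, bottle_b. Next I'll measure its cap and check a close crop.

```bash
cat > h.py <<'E'
import numpy as np,cv2
from station import arm
def cloud(n,d):
    m=arm.camera_model(n);K=m["camera_matrix"];T=m["world_from_camera"]
    v,u=np.mgrid[:d.shape[0],:d.shape[1]]
    P=np.stack([(u-K[0][2])/K[0][0]*d,(v-K[1][2])/K[1][1]*d,d],-1)
    return P@np.array(T)[:3,:3].T+np.array(T)[:3,3]
def ray(n,rc,z):
    m=arm.camera_model(n);K=np.array(m["camera_matrix"]);T=np.array(m["world_from_camera"])
    r=T[:3,:3]@np.linalg.inv(K)@[rc[1],rc[0],1];o=T[:3,3]
    return o+r*(z-o[2])/r[2]
E
python3 - <<'E'
from h import *
for n,bc,a,f in(("top",(150,322),(166,208),(199,319)),("scene",(253,266),(168,318),(265,233))):
    d=np.load(f"pics/{n}0.npy");P=cloud(n,d)
    print(n,"b",ray(n,bc,.186),"a",ray(n,a,.186),"fun",ray(n,f,0))
    for c in(bc,a):
        s=P[c[0]-25:c[0]+25,c[1]-25:c[1]+25].reshape(-1,3)
        t=s[(s[:,2]>.19)&(s[:,2]<.22)]; 
        if len(t):
            cc,r=cv2.minEnclosingCircle(t[:,:2].astype(np.float32)*1000);print("top pts",len(t),t.mean(0),cc,r,np.median(t[:,2]))
    im=cv2.imread(f"pics/{n}0.png")[bc[0]-50:bc[0]+75,bc[1]-70:bc[1]+70]
    cv2.imwrite(f"pics/{n}crop.png",cv2.resize(im,None,fx=4,fy=4,interpolation=2))
E
```

```text
top b [ 0.53850736 -0.15788963  0.186     ] a [0.4850765  0.15838637 0.186     ] fun [ 0.42112946 -0.17838362  0.        ]
top pts 272 [ 0.54231263 -0.14650919  0.2027145 ] (543.404541015625, -147.4648895263672) 25.243478775024414 0.20292024213454085
top pts 268 [0.49267488 0.15679567 0.20223116] (493.9434814453125, 157.3888702392578) 25.62349510192871 0.20249875705478415
scene b [ 0.53281207 -0.14565446  0.186     ] a [0.48925365 0.16966223 0.186     ] fun [ 0.42668926 -0.16151428  0.        ]
top pts 321 [ 0.54591726 -0.1494004   0.20211921] (544.624267578125, -147.22573852539062) 25.547321319580078 0.20278535970456424
top pts 223 [0.49637384 0.1542446  0.20119634] (495.4000244140625, 157.84478759765625) 26.10183334350586 0.20205106312088483
```

View pics/scenecrop.png

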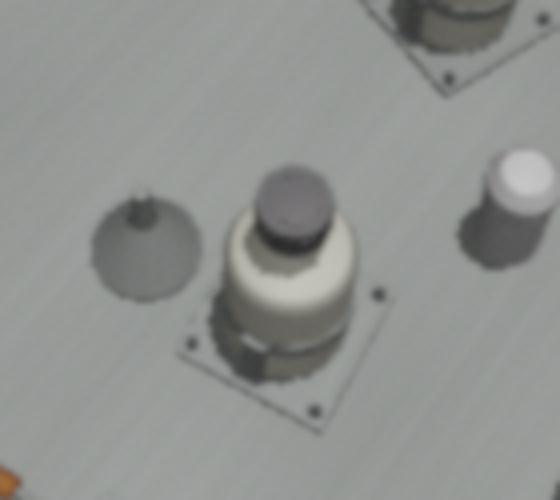

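View pics/topcrop.png

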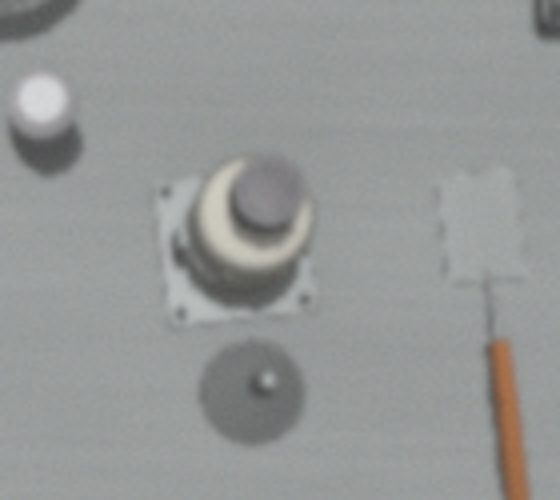

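The crops confirm it: the funnel stands directly in front of the right white bottle, whose grey cap has its axis at about (0.544, -0.147) and its top at 0.2027 m. A shut cap should have its top at 0.202 m. I'll lift and turn first so the jaws open along world x.

carry_out:
  targets:
    - [[0,0,0.96,0,0,-0.3,1],[0,0,0.96,0,0,-0.3,1],[0,0,0.96,0,0,-0.3,1],[0,0,0.96,0,0,-0.3,1],[0,0,0.96,0,0,-0.3,1],[0,0,0.96,0,0,-0.3,1],[0,0,0.96,0,0,-0.3,1],[0,0,0.96,0,0,-0.3,1],[0,0,0.96,0,0,-0.3,1],[0,0,0.98,0,0,-0.3,1]]

```text
t: 1.75
eef_pos: [0.1518, 0.6577, 0.4799]
ee_rot: [3.142, 0.0, -1.574]
force: [-0.0, -0.6, -0.0]
width: 0.0876
```

carry_out:
  targets:
    - [[0,0,0,1,-0.78,0,1],[0,0,0,1,-0.78,0,1],[0,0,0,1,-0.78,0,1],[0,0,0,1,-0.78,0,1],[0,0,0,1,-0.78,0,1],[0,0,0,1,-0.78,0,1],[0,0,0,1,-0.78,0,1],[0,0,0,1,-0.78,0,1],[0,0,0,1,-0.78,0,1],[0,0,0,1,-0.78,0,1],[0,0,0,1,-0.78,0,1],[0,0,0,1,-0.78,0,1],[0,0,0,1,-0.78,0,1],[0,0,0,1,-0.78,0,1],[0,0,0,1,-0.78,0,1],[0,0,0,1,-0.78,0,1],[0,0,0,1,-0.78,0,1],[0,0,0,1,-0.78,0,1],[0,0,0,1,-0.78,0,1],[0,0,0,1,-0.78,0,1]]

```text
t: 4.25
eef_pos: [0.5426, 0.1565, 0.4798]
ee_rot: [-3.141, 0.0, -1.57]
force: [1.6, 0.4, 0.1]
width: 0.0878
```

carry_out:
  targets:
    - [[0,0,0,1,0,0,1],[0,0,0,1,0,0,1],[0,0,0,1,0,0,1],[0,0,0,1,0,0,1],[0,0,0,1,0,0,1],[0,0,0,1,0,0,1],[0,0,0,1,0,0,1],[0,0,0,1,0,0,1],[0,0,0,1,0,0,1],[0,0,0,1,0,0,1],[0,0,0,0.7,0,0,1],[0,0,0,0,0,0,1],[0,0,0,0,0,0,1]]

```text
t: 5.88
eef_pos: [0.5423, -0.1094, 0.4796]
ee_rot: [-3.142, 0.0, -1.57]
force: [-0.0, 0.4, 0.2]
width: 0.0874
```

```bash
python3 - <<'E'
from h import *
s=arm.get_state();print(s["t"],s["eef_pos"],s["ee_rot"],s["q"])
n="wrist";p,d=arm.grab_frame(n);cv2.imwrite("pics/w1.png",p[:,:,::-1])
P=cloud(n,d);t=P[(P[...,2]>.196)&(P[...,2]<.22)&(d>0)&(abs(P[...,0]-.544)<.05)&(abs(P[...,1]+.147)<.05)]
print(len(t),np.median(t,0) if len(t) else 0)
if len(t): print(cv2.minEnclosingCircle(t[:,:2].astype(np.float32)*1000), t.min(0),t.max(0))
r=arm.landmark_of(n,"cap_b_mid");print([(x["point"],x["conf"],ray(n,x["point"],.186)) for x in r])
E
```

```text
5.875 [ 0.54233413 -0.10941945  0.47964227] [-3.14156447e+00  1.24552690e-04 -1.57022058e+00] [ 1.54890128e-01  1.17088793e-01 -1.37317848e-01 -1.22691235e-04
 -1.31634269e+00 -1.54283500e-01]
3108 [ 0.54327809 -0.14652768  0.20110369]
((543.6063842773438, -145.4681396484375), 25.208446502685547) [ 0.51848347 -0.17067222  0.19600728] [ 0.56874866 -0.12114795  0.20363587]
[([143.4, 260.7], 0.75, array([ 0.54441612, -0.14606271,  0.186     ]))]
```

View pics/w1.png

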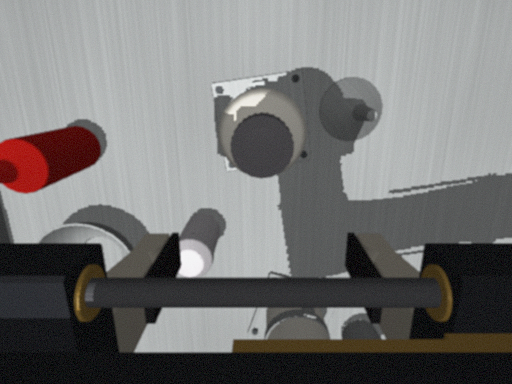

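The wrist view shows the grey cap at about (143,262), with the funnel beside it on the robot's side at (108,350). The wrist measurement agrees with the first ones to within 1.5 mm: axis at about (0.544, -0.1465). Next I move over it and descend.

carry_out:
  targets:
    - [[0,0,0,0.75,-0.04,0,1],[0,0,0,0.73,-0.03,0,1],[0,0,0,0,0,0.9,1],[0,0,0,0,0,0.9,1],[0,0,0,0,0,0.9,1],[0,0,0,0,0,0.7,1],[0,0,0,0,0,0.7,1],[0,0,0,0,0,0.6,1],[0,0,0,0,0,0.4,1],[0,0,0,0,0,0.23,1],[0,0,0,0,0,0,1],[0,0,0,0,0,0,1]]

```text
t: 7.48
eef_pos: [0.5444, -0.1465, 0.347]
ee_rot: [-3.141, -0.0, -1.57]
force: [0.0, -0.5, 0.4]
width: 0.0875
```

```bash
python3 - <<'E'
from h import *
s=arm.get_state();print(s["t"],s["eef_pos"],s["force"])
n="scene";p,d=arm.grab_frame(n);cv2.imwrite("pics/s2.png",cv2.resize(p[180:330,180:380,::-1],None,fx=4,fy=4,interpolation=2))
E
```

```text
7.475 [ 0.54438661 -0.14647067  0.34695759] [ 0.01062041 -0.52429758  0.37350492]
```

View pics/s2.png

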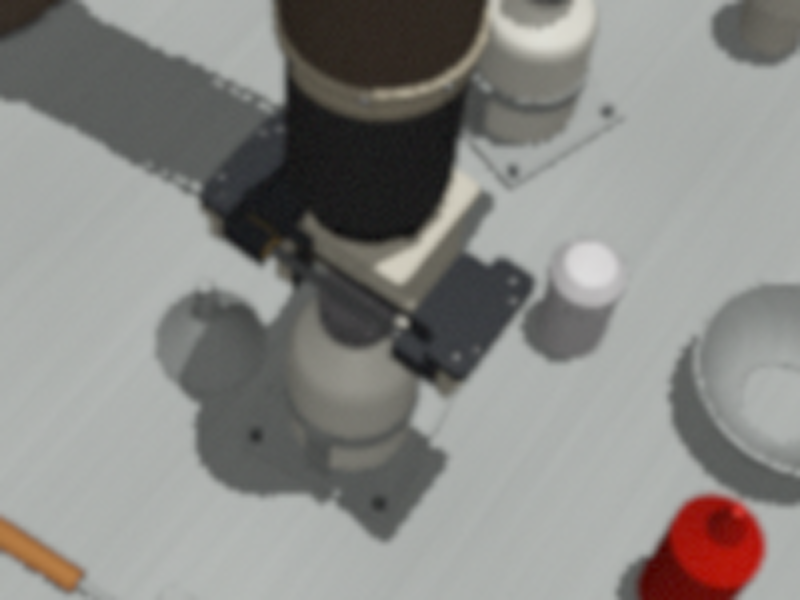

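The cap sits between the jaws, at about (315,350) in this crop, and nothing is touching. I'll close with 55 N.

carry_out:
  targets:
    - [[0,0,0,0,0,0,-1],[0,0,0,0,0,0,-1],[0,0,0,0,0,0,-1],[0,0,0,0,0,0,-1],[0,0,0,0,0,0,-1],[0,0,0,0,0,0,-1],[0,0,0,0,0,0,-1],[0,0,0,0,0,0,-1]]
  squeeze: 55

```text
t: 8.52
eef_pos: [0.5437, -0.1466, 0.3463]
ee_rot: [3.14, 0.0, -1.57]
force: [-5.0, 0.7, 4.3]
width: 0.0495
```

Gripped at 49.5 mm. I'll relieve the small side force and push down.

carry_out:
  targets:
    - [[0,0,0,0,0.03,0.06,-1],[0,0,0,0,0,0.07,-1],[0,0,0,0,0,0.07,-1],[0,0,0,0,0,0.05,-1],[0,0,0,0,0,0,-1],[0,0,0,0,0,0,-1]]

```text
t: 9.28
eef_pos: [0.5435, -0.1465, 0.3413]
ee_rot: [-3.141, -0.0, -1.57]
force: [-5.8, 0.9, 9.2]
width: 0.0493
```

carry_out:
  targets:
    - [[0,0,0,0,0.04,0.04,-1],[0,0,0,0,0,0.04,-1],[0,0,0,0,0,0,-1],[0,0,0,0,0,0,-1]]

```text
t: 9.78
eef_pos: [0.5431, -0.1465, 0.3399]
ee_rot: [-3.138, -0.001, -1.569]
force: [-4.4, 1.2, 11.6]
width: 0.0498
```

Force is 11.6 N at about 6.4 mm of travel, so it's at or near the stop. I'll turn a little and check.

carry_out:
  targets:
    - [[0,0,-0.5,0,0.01,0.01,-1],[0,0,-0.7,0,0,0,-1],[0,0,-0.7,0,0,0,-1],[0,0,-0.7,0,0,0,-1],[0,0,0,0,0,0,-1]]

```text
t: 10.4
eef_pos: [0.5436, -0.1465, 0.34]
ee_rot: [-3.137, -0.003, -1.205]
force: [-2.8, 1.6, 10.2]
width: 0.0493
```

```bash
python3 - <<'E'
from h import *
s=arm.get_state();print(s["t"],s["eef_pos"],s["ee_rot"],s["force"],s["moment"],s["width"],s["q"])
E
```

```text
10.4 [ 0.5436208  -0.14647164  0.3400437 ] [-3.13701749e+00 -2.57902051e-03 -1.20451718e+00] [-2.83881099  1.61699119 10.1822762 ] [0.45597778 0.6940348  0.05146134] 0.049306435092377615 [ 0.08489832  0.22587254 -0.33186629  0.00142731 -1.00794658  0.28062821]
```

carry_out:
  targets:
    - [[0,0,-0.7,0,0,0.02,-1],[0,0,-0.7,0,0,0,-1],[0,0,-0.7,0,0,0,-1],[0,0,-0.7,0,0,0,-1],[0,0,-0.7,0,0,0,-1],[0,0,-0.7,0,0,0,-1]]

```text
t: 11.15
eef_pos: [0.5438, -0.1464, 0.3397]
ee_rot: [-3.139, -0.005, -0.616]
force: [-2.1, 2.4, 12.3]
width: 0.0497
```

```bash
python3 - <<'E'
from h import *
s=arm.get_state();print(s["t"],s["eef_pos"],s["ee_rot"],s["force"],s["moment"],s["width"])
E
```

```text
11.15 [ 0.54376158 -0.14642873  0.33973367] [-3.13882082 -0.00509543 -0.61637936] [-2.05050727  2.44531124 12.26207967] [ 0.64502283  0.69489036 -0.05074744] 0.04972850548360744
```

carry_out:
  targets:
    - [[0,0,-0.7,0,0,0,-1],[0,0,-0.7,0,0,0,-1],[0,0,-0.7,0,0,0,-1],[0,0,-0.7,0,0,0,-1],[0,0,-0.7,0,0,0,-1],[0,0,-0.5,0,0,0,-1],[0,0,0,0,0,0,-1]]

```text
t: 12.02
eef_pos: [0.5438, -0.1464, 0.3397]
ee_rot: [3.141, -0.006, -0.06]
force: [-1.2, 1.3, 10.4]
width: 0.0495
```

```bash
python3 - <<'E'
from h import *
s=arm.get_state();print(s["t"],s["eef_pos"],s["ee_rot"],s["force"],s["moment"],s["width"],s["q"])
n="wrist";p,d=arm.grab_frame(n);cv2.imwrite("pics/w3.png",p[:,:,::-1])
E
```

```text
12.025 [ 0.54379335 -0.14644249  0.3396955 ] [ 3.14119476 -0.00584656 -0.05991505] [-1.15643863  1.26801751 10.35196287] [0.44880059 0.52650962 0.05254101] 0.04947103852817653 [ 0.08493705  0.2262622  -0.33224534  0.00146468 -1.00656138  1.42516333]
```

View pics/w3.png

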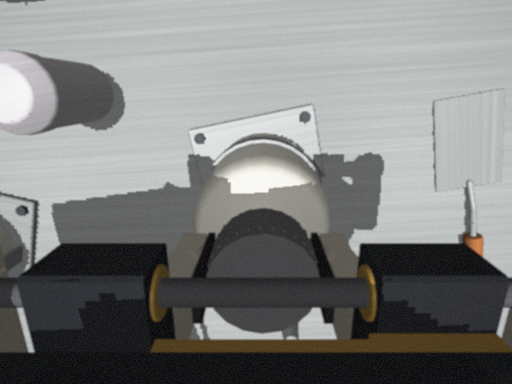

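Turned 1.51 rad; the wrist view shows the cap held between the pads at about (270,262). I'll lift slowly and check the force.

carry_out:
  targets:
    - [[0,0,0,0,0,-0.12,-1],[0,0,0,0,0,-0.14,-1],[0,0,0,0,0,-0.14,-1],[0,0,0,0,0,-0.15,-1],[0,0,0,0,0,0,-1]]

```text
t: 12.7
eef_pos: [0.5423, -0.1465, 0.3511]
ee_rot: [-3.141, -0.0, -0.062]
force: [1.4, 0.8, -0.2]
width: 0.0497
```

The force has dropped to about zero, so the cap is free. I'll raise it so its foot is about 6 cm above the mouth.

carry_out:
  targets:
    - [[0,0,0,0,0,-0.3,-1],[0,0,0,0,0,-0.4,-1],[0,0,0,0,0,-0.4,-1],[0,0,0,0,0,-0.4,-1],[0,0,0,0.03,0,-0.4,-1],[0,0,0,0.03,0,-0.4,-1],[0,0,0,0,0,-0.35,-1],[0,0,0,0,0,-0.2,-1],[0,0,0,0,0,-0.04,-1],[0,0,0,0,0,0,-1],[0,0,0,0,0,0,-1],[0,0,0,0,0,0,-1]]

```text
t: 14.2
eef_pos: [0.5437, -0.1466, 0.4231]
ee_rot: [3.142, 0.0, -0.062]
force: [-0.0, -0.6, -1.0]
width: 0.0495
```

```bash
python3 - <<'E'
from h import *
s=arm.get_state();print(s["t"],s["eef_pos"],s["ee_rot"],s["force"],s["moment"],s["width"],abs(s["qd"]).max())
n="wrist";p,d=arm.grab_frame(n);cv2.imwrite("pics/w4.png",p[:,:,::-1])
n="scene";p,d=arm.grab_frame(n);cv2.imwrite("pics/s4.png",cv2.resize(p[130:330,130:390,::-1],None,fx=3,fy=3,interpolation=2))
P=cloud(n,d)
for q in("cap_b_mid","mouth_b"):
  r=arm.landmark_of(n,q);print(q,[(x["point"],round(x["conf"],2),ray(n,x["point"],.263 if q[0]=='c' else .187)) for x in r])
E
```

```text
14.2 [ 0.543655   -0.14658275  0.42314317] [ 3.14156051e+00  4.84283321e-04 -6.20779740e-02] [-0.00309766 -0.55302551 -1.00595272] [-0.00355966 -0.00756684 -0.03129793] 0.049525556611642395 0.0023796007685245816
cap_b_mid [([238.8, 267.6], 0.4, array([ 0.53481125, -0.14519207,  0.263     ]))]
mouth_b [([253.3, 270.2], 0.85, array([ 0.54202994, -0.14024524,  0.187     ])), ([171.5, 319.9], 0.82, array([0.50101167, 0.16117637, 0.187     ])), ([119.5, 331.5], 0.76, array([0.41633037, 0.36644209, 0.187     ])), ([206.6, 309.4], 0.16, array([0.5436151 , 0.03934294, 0.187     ]))]
```

View pics/s4.png

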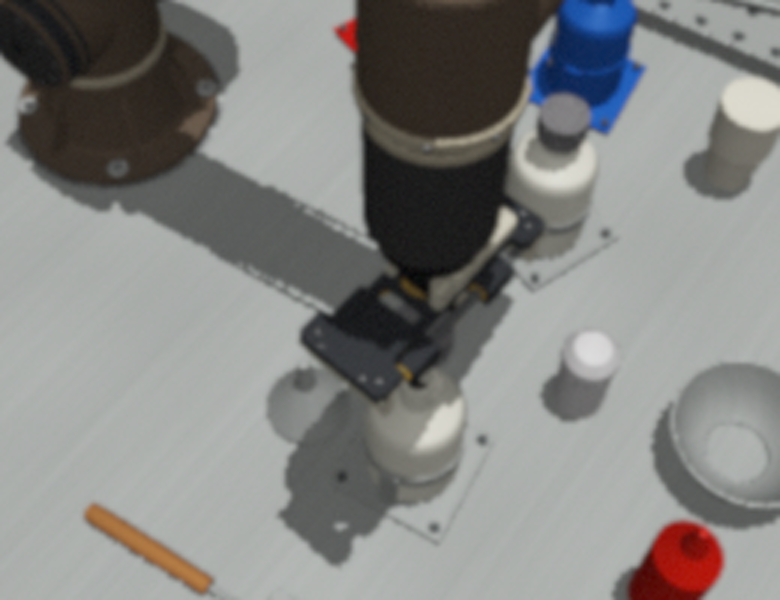

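View pics/w4.png

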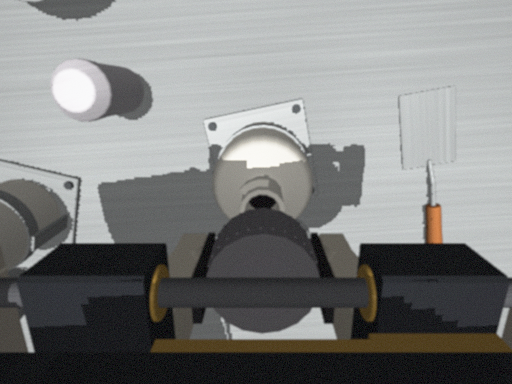

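The wrist view shows the bottle's open, dark mouth at about (202,263) and the cap level between the pads at about (270,262). The scene view shows the other bottle shut and everything else where it stood. I'm handing the job in.

```bash
python3 -c "
from station import arm
print(arm.job_done()); s=arm.get_state(); print(s['t'],s['eef_pos'],s['force'],s['width'])"
```

```text
the job is handed in; nothing more can be done
None
the job is handed in; nothing more can be done
```

I opened bottle_b, the right white bottle with the funnel in front of it, and handed the job in at about 14.3 s. I gripped its cap at 55 N, pushed it down about 6.5 mm (10–12 N) and turned it 1.51 rad anticlockwise. I then lifted it straight up, and it came free with about 0 N of pull.

**Last checks:**
- **Cap:** the gripper still holds it (49.5 mm wide), the tool is level to within 0.001 rad and still. By the arm's own reading, the cap's foot is about 60 mm above the mouth.
- **Bottle and bench:** the wrist picture shows the mouth open. In the scene picture the other bottle is shut, and the funnel, shaker, cups and spatula look unmoved. The measuring cup was hidden behind the arm in that picture, but the path passed well above it.

**What disagreed:** the network's final fixes from the scene camera were off by 6 to 9 mm, with the cap found at only 0.4 confidence because the gripper partly hid it. I relied on the arm's pose and the wrist picture instead. The measured twist torque was close to zero once the arm was at rest, so it didn't confirm the turn, but the free lift did.

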